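# Build up a tension roller on the assembly nest

### The job

Slide the steel roller hub along the loading ledge of the assembly nest, without lifting it, until it drops over the nest's centring spigot and sits flat on the plate. Then lift the wound spring drum off its dowel on the plywood shelf and set it down gently, without dropping it, over the spigot on top of the hub, so that both parts are fully home, one on the other. Leave the other parts and tools where they are.

Things in the scene. Friction and masses are not known exactly. Their poses are not given: they have to be found in the camera images.
- seat (a point): Seat of the assembly nest: the axis of its low bright centring spigot, at the level of the dark plate's top (12 mm above the bench), where the hub's face comes to rest; z up, x = the way the hub is pushed. The spigot is 53.6 mm in diameter and 6 mm high, its top edge chamfered (48 mm across on top). No end stop beyond it: pushed fast, the hub overshoots or stays cocked on the spigot; 40 mm/s is safe
- nest: Assembly nest, a dark steel plate 305 x 136 mm fixed on the bench; origin under the spigot on the bench, axes as the seat's. Loading ledge: bright plate from x = -235 to -56.5 mm, top 19.5 mm above the bench (1.5 mm above the spigot's). Grey guide rails from x = -235 to 0, inner faces at y = +/-56.5 mm, tops 25.5 mm above the bench
- hub: Bright steel roller hub, about 0.7 kg, lying face down (flange below) on the ledge between the rails; origin = centre of its lower face, z up. Flange 110 mm in diameter, 10 mm thick; above it a round body 90 mm in diameter (too wide to grasp). Recess in the lower face 56 mm in diameter, 7.5 mm deep, fits the nest's spigot: right over it the hub drops 7.5 mm, its lower face flat on the plate
- hub_top (a point): Centre of the hub's flat top face, 40 mm above its lower face; on it stands the hub's own spigot, 42 mm in diameter, 7 mm high, top edge chamfered (37 mm across on top). The drum's lower face comes to rest on this face
- drum_centre (a point): Spring drum, about 0.4 kg: aluminium bobbin wound with dark flat spring strip, over one dowel of the plywood shelf, face down; the point is on its axis half-way up its 55 mm, z up. Lower flange 80 mm in diameter, wound part 68 mm, upper flange 74 mm with its top 2.5 mm above this point; from there a round boss 40 mm in diameter rises 25 mm: grip it there
- drum: The same spring drum; origin = centre of its lower face. Bore 22 mm, widening in the lower face to a recess 44.4 mm in diameter and 8 mm deep that fits over the hub's upper spigot
- rack: Low pegged shelf of birch plywood fixed on the bench, 260 x 260 mm, top 58 mm above the bench; origin = centre of its underside. Four upright dowels, 18 mm in diameter, 62 mm high, tips tapered, at x, y = +/-60 mm in its frame, a part resting on the shelf over each. The drum is on any of the four; its dowel tip shows 7 mm above its boss
- wheel_a: Red nylon grooved guide wheel, 76 mm in diameter, 30 mm high, over a dowel of the shelf; origin = centre of its underside. To be left alone
- wheel_b: A second guide wheel, the same. To be left alone
- tape: Grey roll of tape, 84 mm in diameter, 25 mm high, over a dowel of the shelf; origin = centre of its underside. To be left alone
- canister: Grey screw-top canister of hex bolts, 86 mm in diameter, 115 mm high, on the bench; origin = centre of its underside. To be left alone
- bracket: Green cast roller bracket, foot 120 x 60 mm, 77 mm high, on the bench; origin = centre of its underside. To be left alone
- wrench: Spanner 170 mm long lying on the bench; origin = its underside near the middle. To be left alone
Things that resemble listed ones, but are neither listed nor needed, are in the scene too. Leave any pink look-alike of the drum alone. What is shaped like the hub but blue is not meant.

How it is judged (in metres and radians):
On the way, in this order (a step that is already met when the one before it is completed fails the run):
1. the hub has dropped over the nest's spigot and lies flat on the plate (horizontal distance between hub and seat below 0.003 m and z of hub in the frame of seat below 0.002 m and angle between hub's own z axis and vertical below 0.03 rad), for 0.2 s.
2. the spring drum has been lifted clear of its dowel (z of drum in the frame of rack above 0.115 m), for 0.1 s.
At the end, for the whole second after the job is handed in: Hub flat on the nest's plate over its spigot and drum flat on the hub's top face over the hub's spigot: each centred within 3 mm, down within 2 mm of home, square within 0.03 rad, released and at rest (under 10 mm/s) (all of step 1 and horizontal distance between drum_centre and hub below 0.003 m and z of drum_centre in the frame of hub between 0.065 and 0.0695 m and angle between the z axis of drum_centre and the z axis of hub, either way round below 0.03 rad and linear speed of each of hub, drum below 0.01 m/s); the robot touches nothing.
It fails at once if the hub is lifted, more than 12 mm above the ledge (z of hub in the frame of seat above 0.0195 m).
It fails at once if the drum is dropped (falls free, faster than 0.5 m/s) (linear speed of drum above 0.5 m/s and contact force between the fingers and drum below 0.05 N).
It fails at once if one of the other parts or tools is moved by more than 30 mm (distance of any of wheel_a, wheel_b, tape, canister, bracket, wrench from where it was at the start of the episode above 0.03 m).
It also fails if it takes over 58 s, if anything falls off the work surface, if the arm or the gripper's body presses on something with over 40 N, if the wrist force passes 120 N, or if a joint passes its speed limit or range.

### The arm

A 6-joint arm with a two-finger parallel gripper is mounted at the origin on the work surface. World frame = base frame: x ahead of the robot, y to its left, z up, the work surface at z = 0. Lengths are in mm, angles in rad, forces in N, time in s.
With the tool pointing down it reaches from about 400 to 925 mm from the base axis. Payload 12.5 kg.
Tool frame: the origin (TCP) lies at the very end of the fingers, on their centre line; the grasp point (between the pads) lies 19 mm behind it; z points along the fingers, y is the line along which they close (so a half turn about z gives the same grasp; the last joint's range is limited). The gripper opens to 95 mm and grips with 3 to 60 N. Pads are 20 mm wide; open, the fingers measure 119 mm over their backs; the gripper's body (75 mm by 180 mm) begins 59 mm behind the grasp point.
Start: joints at [1.097, 0.491, 1.559, -0, 1.092, -0.106], TCP at [224.712, 583.225, 214.661] pointing down, gripper open.
Joint ranges: [-3.1, 3.1], [-0.84, 2.19], [0.05, 2.79], [-1.13, 4.28], [0.06, 2.93], [-2.69, 2.69]. Speed limits (rad/s): [2.22, 2.22, 2.79, 3.14, 3.14, 3.14].

### API

Orientations are given as [roll, pitch, yaw] about the fixed x, y, z axes, in that order (R = Rz(yaw) Ry(pitch) Rx(roll)).
In Python, from cell import state, imaging, env, spot_in, mark_of gives the robot as it stands. The module is installed in compiled form; this text tells all that it offers.
- The arm moves only by the tool step_arm, never from a script. Its argument "increments" is a list of rows, each an object with "slide": the shift along the tool's x, y, z in m, a list of three; "roll": the turn about the tool's z in rad. A call has 1 to 5 rows; each row is the pose to reach, as a shift and turn from the pose commanded when the call began, along the tool's axes at that moment; what a row does not reach only later rows make up. A row lasts 1/8 s, in which the tool goes at most 62.5 mm and 10.7 degrees, less where a joint would pass 70% of its speed; a pose out of reach is approached as far as the arm can. A call with a gripper value outside its range is refused whole. "fingers" is the opening, from 0 (shut) to 1 (fully open), set as the call begins (left out, the last holds). The fingers move at their own pace and stop on an object; the grip force is fixed at half the most. Time passes only in rows, so rows that repeat a pose let the fingers close. It gives the time, the measured TCP pose, the force, the opening and the grip force at its end, in the units of the state.
- state(): the state, without advancing time (a new reading comes with each control period).
- imaging.read_camera(name): name is "scene" or "side" or "wrist"; returns a dict with "color" (480x640x3 uint8, red, green, blue), "z_map" (480x640 float32, mm along the optical axis (not along the pixel's ray), 0 where there is no reading), "intrinsics" (3x3 intrinsics, pixels), "camera_from_world" (4x4, takes a point from world to camera coordinates). Camera axes: x right, y up, looking along -z (the intrinsics and any distortion apply to the point x, -y, -z); pixel columns grow to the right and rows downward; lengths in mm; the calibration is good to about 2 mm. A picture is of the moment at which its call begins.
- env.job_done(): hands the job in; it is judged then, once.
Trained networks look in the newest picture that a camera, given by its name, has taken for a name from the list of things; names that differ only in an ending like _2 or _b are one class to them, and where a whole thing is asked for, a point or a joint stands for the part that bears it (a point fixed in the world has none). Each returns a list of dicts, best first, with "confidence" (0 to 1); they miss things now and then, are a little off and sometimes report something else, mostly with a low value. They report only what shows in the picture. A call takes as long as a camera call. They do not tell look-alikes from the thing itself.
- spot_in(camera, target): "bbox" ([left, top, right, bottom] in pixels, round what is visible of it).
- mark_of(camera, target): "uv" ([column, row] in pixels: a listed point, or the origin of a listed thing).
The state is a dict: "t": time; "joints": joint angles; "qvel": joint speeds; "tau": joint torques, N m; "eef_pos": TCP position; "tcp_rot": TCP orientation; "ft_force": force on the tool from outside, world axes, zero at the start; "moment": the same for the moment, N m; "opening": opening from 0.0 (shut) to 1.0 (fully open); "grip_force": force on a finger pad.
Only numpy, scipy, OpenCV 4.12 (cv2) and the standard library are available. Lean on these libraries where they do the work, as an engineer would, in place of code of your own. Each camera call takes 0.05 s, during which the arm holds its last target. There are 200 camera calls.

## Working session

There is one attempt and no reset: what is moved stays moved. The work goes in short steps, Python scripts to look and compute and a tool call to move; the robot and the scene stay as the last step left them, time stands still between calls to the robot, and variables do not carry over. Pictures are saved under pics/ and viewed, at most 10 in all, crops included, and the job is handed in when it is done.

Besides the shell and the picture viewer there is one more tool, called after ">>>" by a JSON object that holds its "fn" and its "kwargs". step_arm: Moves the arm, as the interface text tells. Its arguments: {"type":"object","properties":{"increments":{"type":"array"},"fingers":{"type":"number"}},"required":["increments"]}

```bash
mkdir -p pics; cat > h.py <<'E'
import numpy as np, cv2
from cell import state, imaging, env, spot_in, mark_of
def ray(c,uv):
    K=np.array(c["intrinsics"]);T=np.array(c["camera_from_world"])
    p=np.linalg.inv(K)@[uv[0],uv[1],1]; d=T[:3,:3].T@np.array([p[0],-p[1],-p[2]])
    return -T[:3,:3].T@T[:3,3], d
def at_z(c,uv,z):
    o,d=ray(c,uv); return o+d*(z-o[2])/d[2]
def cloud(c):
    o,_=ray(c,(0,0)); K=np.array(c["intrinsics"]);T=np.array(c["camera_from_world"]);z=c["z_map"]
    v,u=np.mgrid[:480,:640]; P=np.stack([(u-K[0,2])/K[0,0]*z,-(v-K[1,2])/K[1,1]*z,-z],-1)
    W=P@T[:3,:3]+o; W[z==0]=np.nan; return W
def save(c,n): cv2.imwrite(f"pics/{n}.png",cv2.cvtColor(c["color"],cv2.COLOR_RGB2BGR))
E
python3 - <<'E'
from h import *
np.set_printoptions(precision=1,suppress=True)
s=state();print(s["t"],s["eef_pos"],s["tcp_rot"],s["opening"])
Z={"seat":12,"nest":0,"hub":19.5,"hub_top":59.5,"drum_centre":85.5,"rack":0}
ims=[]
for n in["scene","side"]:
    c=imaging.read_camera(n);ims.append(c);save(c,n);np.savez(n,**c)
    print(n,"cam at",ray(c,(0,0))[0])
    for t,z in Z.items():
        for m in mark_of(n,t)[:3]: print(t,np.array(m["uv"]),round(m["confidence"],2),at_z(c,m["uv"],z))
E
```

```text
0.0 [224.6 583.  214.1] [-3.1 -0.   2.8] 0.9973091419707617
scene cam at [ 926.9 -644.2  954.8]
seat [301.5 265.9] 0.88 [509.7  35.6  12. ]
nest [298.5 267.4] 0.62 [499.7  35.9   0. ]
nest [302.6 272.7] 0.61 [518.6  24.7   0. ]
hub [323.2 237. ] 0.96 [515.9 150.9  19.5]
hub [235.6 308.8] 0.25 [ 435.3 -164.4   19.5]
hub_top [325.  227.5] 0.97 [521.5 151.2  59.5]
hub_top [270.4 210.9] 0.79 [352.5 140.3  59.5]
hub_top [247.5 362.8] 0.24 [ 559.1 -289.6   59.5]
drum_centre [171.  302.7] 0.95 [ 326.5 -252.7   85.5]
drum_centre [238.4 308.3] 0.65 [ 474.9 -194.2   85.5]
rack [246.8 361.1] 0.79 [ 530.9 -263.1    0. ]
side cam at [ 417.6 -824.3  923.7]
seat [297.1 277.6] 0.96 [519.2  26.9  12. ]
seat [286.3 241.8] 0.42 [512.5 150.6  12. ]
nest [297.7 281.3] 0.94 [520.   26.3   0. ]
hub [216.8 254.4] 0.97 [343.3 132.5  19.5]
hub [285.8 241.8] 0.69 [510.5 142.8  19.5]
hub_top [283.6 229.1] 0.94 [507.7 144.9  59.5]
hub_top [219.3 241.1] 0.6 [354.8 133.7  59.5]
drum_centre [197.9 386.4] 0.9 [ 297.6 -265.7   85.5]
drum_centre [288.2 341. ] 0.75 [ 468.3 -199.9   85.5]
rack [326.7 392.1] 0.88 [ 528.  -269.5    0. ]
```

View pics/scene.png

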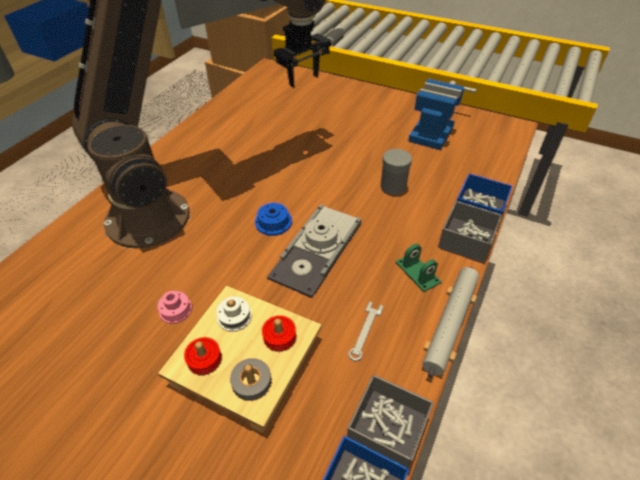

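View pics/side.png

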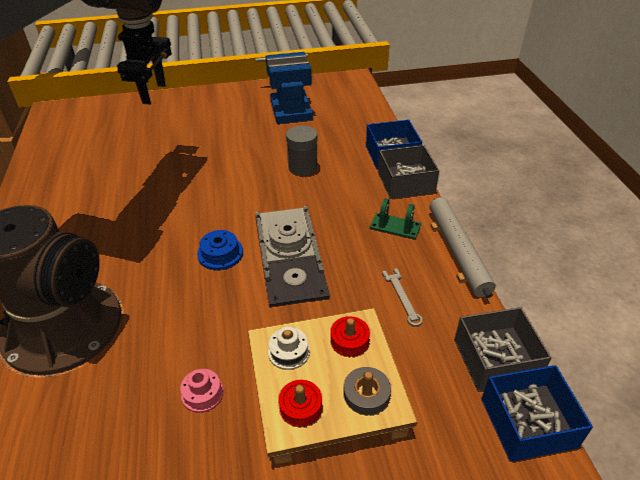

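Steel hub at scene (322,235) and side (288,235). The blue thing at scene (273,218) and side (220,249) has its shape but isn't meant. The white/aluminium drum is on a shelf dowel at scene (234,312) and side (288,345). The pink thing on the bench at scene (174,305) and side (201,388) is its look-alike. I'll confirm with an enlarged crop and measure with depth.

```bash
python3 - <<'E'
from h import *
from scipy.optimize import least_squares
np.set_printoptions(precision=1,suppress=True)
def circ(P):
    f=lambda q:np.hypot(P[:,0]-q[0],P[:,1]-q[1])-q[2]
    return least_squares(f,[*P[:,:2].mean(0),40],loss="soft_l1").x
def near(W,x,y,r,a,b):
    P=W.reshape(-1,3);return P[(np.hypot(P[:,0]-x,P[:,1]-y)<r)&(P[:,2]>a)&(P[:,2]<b)]
for n in["scene","side"]:
    c=dict(np.load(n+".npz"));W=cloud(c)
    h=near(W,514,148,75,50,80);print(n,"hub z hist",np.histogram(near(W,514,148,75,5,90)[:,2],bins=range(5,76,5))[0])
    t=near(W,514,148,60,56,63);print(" hub top",cv2.minEnclosingCircle(t[:,:2].astype(np.float32)),np.median(t[:,2]))
    d=near(W,470,-197,60,84,92);print(" drum flange",cv2.minEnclosingCircle(d[:,:2].astype(np.float32)),np.median(d[:,2]))
    d=near(W,470,-197,35,109,117);print(" boss",cv2.minEnclosingCircle(d[:,:2].astype(np.float32)),np.median(d[:,2]),len(d))
    p=near(W,514,80,230,9,30);P=p[(abs(p[:,0]-514)<110)&(p[:,1]>-65)]
    print(" nest rect",cv2.minAreaRect(P[:,:2].astype(np.float32)))
    p=near(W,530,-265,200,54,62);print(" shelf rect",cv2.minAreaRect(p[:,:2].astype(np.float32)))
a=cv2.imread("pics/side.png")[200:420,170:410];cv2.imwrite("pics/crop.png",cv2.resize(a,(640,587),interpolation=cv2.INTER_CUBIC))
E
```

```text
scene hub z hist [ 27  96 166 214 248 137  44  34  45  35 275 241 102   3]
 hub top ((516.3189697265625, 142.09539794921875), 46.692054748535156) 59.76641739717695
 drum flange ((466.8135681152344, -204.41395568847656), 37.85548400878906) 88.26374071935493
 boss ((467.1099548339844, -205.10211181640625), 21.1826114654541) 113.14665425743527 178
 nest rect ((494.412353515625, 114.33467102050781), (307.6751403808594, 177.73680114746094), 89.55303955078125)
 shelf rect ((528.0194091796875, -262.2441711425781), (262.3669128417969, 261.7193603515625), 1.6484280824661255)
side hub z hist [ 66 100 261 248 314 139  46  54  64  54 473 214  75   1]
 hub top ((516.1746826171875, 139.99107360839844), 47.1473388671875) 58.720085220696944
 drum flange ((465.7989196777344, -204.5253143310547), 37.8404426574707) 87.12132977359397
 boss ((465.9310607910156, -204.94107055664062), 21.050506591796875) 112.1990107460465 255
 nest rect ((513.2947998046875, 113.66166687011719), (310.13360595703125, 135.9044952392578), 89.71621704101562)
 shelf rect ((527.751953125, -262.7105712890625), (260.1123962402344, 263.17010498046875), 1.5047283172607422)
```

View pics/crop.png

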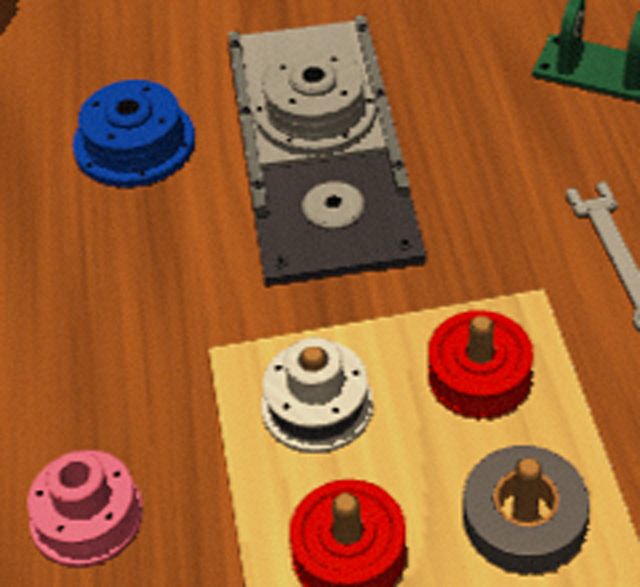

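Crop confirms: bright hub on the ledge at (313,85), seat spigot at (332,204), aluminium drum over its dowel at (315,385); blue (133,130) and pink (83,495) are decoys. Estimated hub (516,141), seat (514,31), push direction −y, drum (466.5,−204.8).

```bash
cat >> h.py <<'E'
def plan(x,y,z,yaw,s=None):
    s=s or state(); r=s["tcp_rot"]; p=np.array(s["eef_pos"]); D=np.array([x,y,z])-p
    from scipy.spatial.transform import Rotation as R
    M=R.from_euler("xyz",r).as_matrix(); w=(r[2]-yaw+np.pi)%(2*np.pi)-np.pi
    print("rot",np.round(r,4),"slide m",np.round(M.T@D/1000,4),"roll",round(w,4))
E
python3 - <<'E'
from h import *
plan(515,215,180,np.pi/2)
E
```

```text
rot [3.1415 0.     2.7738] slide m [-0.4033 -0.2392  0.0346] roll 1.203
```

>>> {"fn": "step_arm", "kwargs": {"increments": [{"slide":[-0.403,-0.239,0.035],"roll":1.203},{"slide":[-0.403,-0.239,0.035],"roll":1.203},{"slide":[-0.403,-0.239,0.035],"roll":1.203},{"slide":[-0.403,-0.239,0.035],"roll":1.203},{"slide":[-0.403,-0.239,0.035],"roll":1.203}], "fingers": 0.42}}

```text
t: 1.32
eef_pos: [418.8, 336.9, 191.5]
tcp_rot: [3.141, -0.0, 1.83]
ft_force: [0.9, 1.8, 1.0]
opening: 0.534
grip_force: 0.0
```

```bash
python3 - <<'E'
from h import *
plan(515,215,180,np.pi/2)
E
```

```text
rot [ 3.1409e+00 -3.0000e-04  1.8303e+00] slide m [-0.1425  0.0617  0.0115] roll 0.2595
```

>>> {"fn": "step_arm", "kwargs": {"increments": [{"slide":[-0.142,0.062,0.011],"roll":0.26},{"slide":[-0.142,0.062,0.011],"roll":0.26},{"slide":[-0.142,0.062,0.011],"roll":0.26},{"slide":[-0.142,0.062,0.011],"roll":0.26},{"slide":[-0.142,0.062,0.011],"roll":0.26}]}}

```text
t: 1.95
eef_pos: [514.3, 218.2, 180.4]
tcp_rot: [-3.141, -0.0, 1.576]
ft_force: [-0.3, -0.1, 0.3]
opening: 0.42
grip_force: 0.0
```

```bash
python3 - <<'E'
from h import *
np.set_printoptions(precision=1,suppress=True)
c=imaging.read_camera("wrist");save(c,"w1");np.savez("w1",**c);print("cam",ray(c,(0,0))[0])
for t,z in {"seat":12,"hub_top":59.5,"hub":19.5}.items():
    for m in mark_of("wrist",t)[:2]: print(t,np.array(m["uv"]),round(m["confidence"],2),at_z(c,m["uv"],z))
plan(515,215,180,np.pi/2)
E
```

```text
cam [514.1 296.5 349.3]
seat [314.7 399.3] 0.84 [512.4  30.2  12. ]
seat [608.7 272.6] 0.5 [780.7 168.4  12. ]
hub_top [320.8 323.8] 0.95 [517.4 140.5  59.5]
hub_top [126.4 297. ] 0.84 [361.6 163.3  59.5]
hub [324.2 301.7] 0.93 [520.8 141.4  19.5]
hub [145.6 279.2] 0.78 [360.1 162.5  19.5]
rot [ 3.1 -0.   1.6] slide m [-0.  0.  0.] roll 0.007
```

View pics/w1.png

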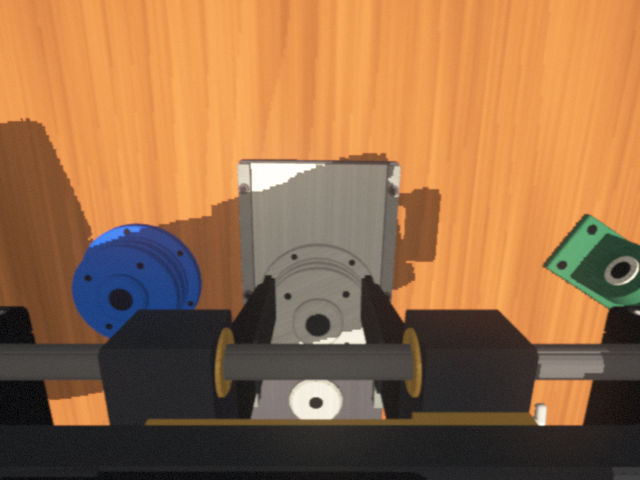

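The wrist view shows the hub at (320,323) and seat spigot at (315,400), with the nest nearly square to the tool. I'll fit the nest axis from depth.

```bash
python3 - <<'E'
from h import *
np.set_printoptions(precision=1,suppress=True)
for n in["side","w1"]:
    P=cloud(dict(np.load(n+".npz"))).reshape(-1,3);P=P[(abs(P[:,0]-514)<85)&(P[:,2]>7)&(P[:,2]<31)]
    R=[]
    for y in range(-30,262,12):
        q=P[abs(P[:,1]-y)<6]
        if len(q)>40:
            a,b=np.percentile(q[:,0],[1,99]); 
            if 126<b-a<145: R.append((y,(a+b)/2,b-a))
    R=np.array(R);print(n,R.T if len(R) else R)
    if len(R)>2: f=np.polyfit(R[:,0],R[:,1],1);print("slope",f[0].round(4),"x at 31,141:",np.polyval(f,[31,141]))
    t=P[(P[:,1]>200)];print(" ymax",np.percentile(t[:,1],[50,98,99.5]))
E
```

```text
side [[-30.  -18.   -6.    6.   18.   30.   42.   54.   66.   78.   90.  102.
  114.  126.  138.  150.  162.  174.  186.  198.  210.  222.  234.  246.
  258. ]
 [512.1 512.9 512.2 513.1 512.5 512.3 513.3 512.4 512.1 513.2 512.3 513.8
  513.  514.4 513.2 514.1 513.4 514.2 514.  514.1 513.5 513.9 513.9 515.
  515.4]
 [133.2 130.5 132.8 132.3 132.1 132.5 130.2 132.5 131.2 131.7 130.2 130.6
  132.8 132.4 133.9 130.  133.4 132.7 134.7 133.3 131.9 132.6 132.2 131.2
  129.7]]
slope 0.0083 x at 31,141: [512.7 513.6]
 ymax [254.2 852.4 867.2]
w1 [[  6.   18.  150.  162.  174.  186.  198.  210.  222.  234.  246.  258. ]
 [513.4 514.6 513.7 513.8 514.  514.  514.  514.2 514.2 514.3 514.4 514.3]
 [130.7 128.3 133.4 132.5 131.9 130.5 130.8 130.8 130.8 130.6 130.2 131. ]]
slope 0.0017 x at 31,141: [513.8 514. ]
 ymax [235.7 266.4 267.3]
```

>>> {"fn": "step_arm", "kwargs": {"increments": [{"slide":[-0.003,0.0,0.06],"roll":0.01},{"slide":[-0.003,0.0,0.11],"roll":0.01},{"slide":[-0.003,0.0,0.146],"roll":0.01},{"slide":[-0.003,0.0,0.146],"roll":0.01},{"slide":[-0.012,0.0,0.146],"roll":0.01}]}}

```text
t: 2.78
eef_pos: [515.3, 206.3, 35.6]
tcp_rot: [3.14, -0.0, 1.568]
ft_force: [0.1, 0.1, -0.1]
opening: 0.417
grip_force: 0.0
```

>>> {"fn": "step_arm", "kwargs": {"increments": [{"slide":[-0.004,0.0,0.0],"roll":0},{"slide":[-0.007,0.0,0.0],"roll":0},{"slide":[-0.01,0.0,0.0],"roll":0},{"slide":[-0.013,0.0,0.0],"roll":0},{"slide":[-0.016,0.0,0.0],"roll":0}]}}

```text
t: 3.4
eef_pos: [515.0, 190.0, 34.6]
tcp_rot: [3.141, -0.001, 1.566]
ft_force: [-1.1, 5.3, 1.8]
opening: 0.42
grip_force: 2.3
```

>>> {"fn": "step_arm", "kwargs": {"increments": [{"slide":[-0.004,0.0,0.0],"roll":0},{"slide":[-0.008,0.0,0.0],"roll":0},{"slide":[-0.012,0.0,0.0],"roll":0},{"slide":[-0.016,0.0,0.0],"roll":0},{"slide":[-0.02,-0.0005,0.0],"roll":0}]}}

```text
t: 4.03
eef_pos: [514.6, 170.0, 34.6]
tcp_rot: [3.14, -0.001, 1.566]
ft_force: [0.8, 4.8, 1.4]
opening: 0.42
grip_force: 2.4
```

>>> {"fn": "step_arm", "kwargs": {"increments": [{"slide":[-0.004,0.0,0.0],"roll":0},{"slide":[-0.008,0.0,0.0],"roll":0},{"slide":[-0.012,0.0,0.0],"roll":0},{"slide":[-0.016,0.0,0.0],"roll":0},{"slide":[-0.02,-0.0005,0.0],"roll":0}]}}

```text
t: 4.65
eef_pos: [513.9, 149.9, 34.6]
tcp_rot: [3.141, -0.001, 1.566]
ft_force: [0.5, 5.4, 3.3]
opening: 0.421
grip_force: 2.5
```

>>> {"fn": "step_arm", "kwargs": {"increments": [{"slide":[-0.004,0.0,0.0],"roll":0},{"slide":[-0.008,0.0,0.0],"roll":0},{"slide":[-0.012,0.0,0.0],"roll":0},{"slide":[-0.016,0.0,0.0],"roll":0},{"slide":[-0.02,0.0,0.0],"roll":0}]}}

```text
t: 5.28
eef_pos: [513.9, 130.1, 34.8]
tcp_rot: [3.14, -0.001, 1.566]
ft_force: [-0.4, 5.8, 4.7]
opening: 0.422
grip_force: 3.7
```

>>> {"fn": "step_arm", "kwargs": {"increments": [{"slide":[-0.004,0.0,0.0],"roll":0},{"slide":[-0.008,0.0,0.0],"roll":0},{"slide":[-0.012,0.0,0.0],"roll":0},{"slide":[-0.016,0.0,0.0],"roll":0},{"slide":[-0.02,0.0,0.0],"roll":0}]}}

```text
t: 5.9
eef_pos: [513.4, 109.7, 34.4]
tcp_rot: [3.141, -0.0, 1.566]
ft_force: [0.5, 3.9, 2.4]
opening: 0.419
grip_force: 2.8
```

>>> {"fn": "step_arm", "kwargs": {"increments": [{"slide":[-0.004,0.0,0.0],"roll":0},{"slide":[-0.008,0.0,0.0],"roll":0},{"slide":[-0.012,0.0,0.0],"roll":0},{"slide":[-0.016,0.0,0.0],"roll":0},{"slide":[-0.02,0.0,0.0],"roll":0}]}}

```text
t: 6.52
eef_pos: [513.1, 89.4, 34.2]
tcp_rot: [-3.141, 0.0, 1.566]
ft_force: [0.6, 3.0, -1.8]
opening: 0.421
grip_force: 1.7
```

>>> {"fn": "step_arm", "kwargs": {"increments": [{"slide":[-0.003,0.0,0.0],"roll":0},{"slide":[-0.006,0.0,0.0],"roll":0}]}}

```text
t: 6.78
eef_pos: [513.3, 83.5, 34.3]
tcp_rot: [-3.142, 0.0, 1.566]
ft_force: [0.5, 0.6, 0.1]
opening: 0.419
grip_force: 0.0
```

```bash
python3 - <<'E'
from h import *
np.set_printoptions(precision=1,suppress=True)
for n in["side","scene"]:
    c=imaging.read_camera(n);save(c,n+"2");np.savez(n+"2",**c);W=cloud(c).reshape(-1,3)
    q=W[(np.hypot(W[:,0]-513,W[:,1]-31)<55)]
    print(n,np.histogram(q[:,2],bins=range(40,72,2))[0])
    t=q[(q[:,2]>48)&(q[:,2]<64)&(q[:,1]<60)];A=np.c_[t[:,:2]-[513,31],np.ones(len(t))]
    for m in mark_of(n,"hub_top")[:2]: print(m["uv"],m["confidence"],at_z(c,m["uv"],52))
print(state()["ft_force"])
E
```

```text
side [ 35  44  18  17  10  58 209 306 168  66  89  71  13   9   4]
[218.5, 240.6] 0.97 [352.5 144.1  52. ]
[295.4, 263.7] 0.78 [517.8  32.5  52. ]
scene [ 30  17  13  13  71 207 199 100  52  69  36  14   4   1   6]
[270.9, 212.0] 0.93 [351.3 143.6  52. ]
[303.5, 256.4] 0.81 [516.3  37.5  52. ]
[ 0.  -0.2 -0.3]
```

```bash
python3 - <<'E'
from h import *
np.set_printoptions(precision=3,suppress=True)
for n,y0 in[("side",141),("scene",141),("side2",33),("scene2",33)]:
    c=dict(np.load(n+".npz"));W=cloud(c).reshape(-1,3);x0=515 if y0>99 else 514; zz=60 if y0>99 else 53
    r=np.hypot(W[:,0]-x0,W[:,1]-y0);t=W[(r<43)&(r>24)&(abs(W[:,2]-zz)<5)]
    for k in range(4):
        A=np.c_[t[:,:2]-[x0,y0],np.ones(len(t))];f=np.linalg.lstsq(A,t[:,2],rcond=None)[0];e=abs(t[:,2]-A@f);t=t[e<2.5*e.std()+.2]
    print(n,"slopes,z",f,len(t))
    q=W[(r<58)&(abs(W[:,2]-f[2])<4)];print(cv2.minEnclosingCircle(q[:,:2].astype(np.float32)))
a=cv2.imread("pics/side2.png")[190:320,220:380];cv2.imwrite("pics/crop2.png",cv2.resize(a,(640,520),interpolation=cv2.INTER_CUBIC))
E
```

```text
side slopes,z [ 0.001  0.001 58.483] 261
((516.1746826171875, 139.99107360839844), 47.1473388671875)
scene slopes,z [-0.002  0.001 59.826] 215
((516.3189697265625, 142.09539794921875), 46.692054748535156)
side2 slopes,z [-0.004  0.02  54.865] 321
((510.8905029296875, 32.35895538330078), 49.1724739074707)
scene2 slopes,z [-0.004  0.009 52.119] 247
((514.1781616210938, 37.51353454589844), 53.88265609741211)
```

View pics/crop2.png

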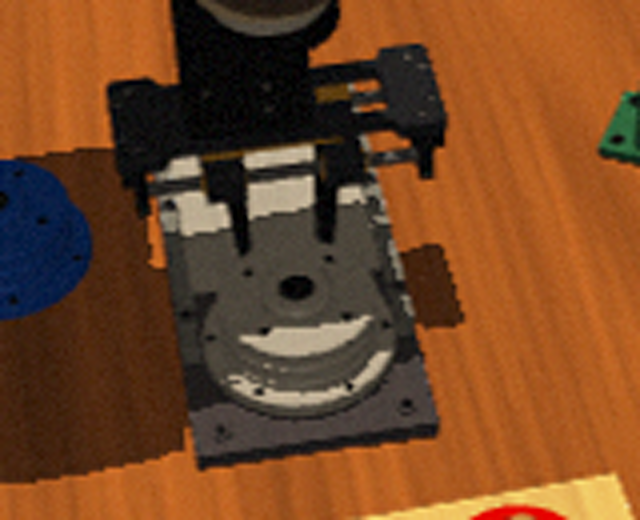

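The crop shows the hub, center about (300,320), over the seat ahead of the fingers. The two cameras' heights disagree, so it was probably still settling when pictured. I'll re-measure.

```bash
cat > tilt.py <<'E'
from h import *
np.set_printoptions(precision=3,suppress=True)
for n in("side","scene"):
    c=imaging.read_camera(n);save(c,n+"3");W=cloud(c).reshape(-1,3)
    r=np.hypot(W[:,0]-514,W[:,1]-32);t=W[(r<42)&(r>25)&(abs(W[:,2]-53)<6)]
    for k in range(4):
        A=np.c_[t[:,:2]-[514,32],np.ones(len(t))];f=np.linalg.lstsq(A,t[:,2],rcond=None)[0];e=abs(t[:,2]-A@f);t=t[e<2.5*e.std()+.2]
    print(n,"slopes,z",f,len(t))
    for m in mark_of(n,"hub_top")[:2]: print(m["uv"],at_z(c,m["uv"],52))
s=state();print(s["t"],s["ft_force"],s["eef_pos"])
E
python3 tilt.py
```

```text
side slopes,z [-0.003  0.003 50.895] 269
[291.0, 266.9] [506.623  24.523  52.   ]
[218.0, 241.5] [351.149 141.223  52.   ]
scene slopes,z [-0.003  0.007 52.186] 202
[302.8, 254.9] [512.181  41.266  52.   ]
[250.4, 381.1] [ 585.05  -319.344   52.   ]
7.175 [-0.968  0.184  0.028] [513.312  83.828  34.417]
```

The hub is home: top 7.6 mm lower, flat. Retreat and look with the wrist camera.

>>> {"fn": "step_arm", "kwargs": {"increments": [{"slide":[0.015,0.0,0.0],"roll":0},{"slide":[0.03,0.0,-0.02],"roll":0},{"slide":[0.04,0.0,-0.08],"roll":0},{"slide":[0.04,0.0,-0.14],"roll":0},{"slide":[0.04,0.0,-0.14],"roll":0}]}}

```text
t: 7.8
eef_pos: [514.9, 125.1, 178.5]
tcp_rot: [3.134, -0.001, 1.567]
ft_force: [-0.2, -0.5, -0.1]
opening: 0.42
grip_force: 0.0
```

```bash
python3 - <<'E'
from h import *
np.set_printoptions(precision=2,suppress=True)
c=imaging.read_camera("wrist");save(c,"w2");W=cloud(c).reshape(-1,3)
for m in mark_of("wrist","hub_top")[:2]: print(m["uv"],at_z(c,m["uv"],52))
r=np.hypot(W[:,0]-514,W[:,1]-32)
for a,b,lim in((50,55,60),(57,61,30),(20,24,60)):
    q=W[(r<lim)&(W[:,2]>a)&(W[:,2]<b)]
    if len(q)>9: print(a,len(q),np.median(q[:,2]),cv2.minEnclosingCircle(q[:,:2].astype(np.float32)),q[:,:2].min(0),q[:,:2].max(0))
plan(466.5,-204.8,200,np.pi/2)
E
```

```text
[105.4, 190.7] [356.54 156.61  52.  ]
[315.5, 338.3] [513.81  30.95  52.  ]
50 3115 51.06088408388081 ((513.3906860351562, 31.054340362548828), 45.11359405517578) [476.02 -13.17] [555.04  75.96]
57 748 57.90855851436697 ((512.9405517578125, 32.24159240722656), 19.561214447021484) [493.5   29.45] [532.44  50.78]
20 1070 21.06851782184134 ((516.08642578125, 63.36071014404297), 39.22011184692383) [477.62  51.38] [554.19  90.5 ]
rot [ 3.14 -0.    1.57] slide m [-0.33 -0.05 -0.03] roll -0.0039
```

View pics/w2.png

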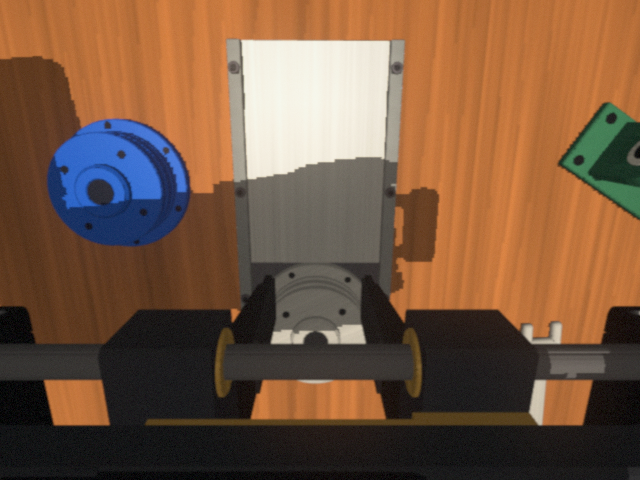

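Hub at (316,338) in the wrist picture, i.e. (513.4, 31.1), matching the seat. On to a look above the drum.

>>> {"fn": "step_arm", "kwargs": {"increments": [{"slide":[-0.06,-0.01,-0.022],"roll":0},{"slide":[-0.12,-0.025,-0.022],"roll":0},{"slide":[-0.18,-0.04,-0.022],"roll":0},{"slide":[-0.235,-0.048,-0.022],"roll":0},{"slide":[-0.235,-0.048,-0.022],"roll":0}], "fingers": 0.75}}

```text
t: 8.52
eef_pos: [463.4, -113.6, 194.8]
tcp_rot: [-3.139, -0.001, 1.561]
ft_force: [0.6, 0.3, 0.4]
opening: 0.745
grip_force: 0.0
```

```bash
python3 - <<'E'
from h import *
np.set_printoptions(precision=2,suppress=True)
s=state();c=imaging.read_camera("wrist");save(c,"w3");W=cloud(c).reshape(-1,3)
for m in mark_of("wrist","drum_centre")[:3]: print(m["uv"],m["confidence"],at_z(c,m["uv"],85.5))
r=np.hypot(W[:,0]-466.5,W[:,1]+204.8)
for a,b,lim in((84,91,45),(109,116,30),(117,123,20),(56,72,50)):
    q=W[(r<lim)&(W[:,2]>a)&(W[:,2]<b)]
    if len(q)>9: print(a,len(q),np.median(q[:,2]),cv2.minEnclosingCircle(q[:,:2].astype(np.float32)),q[:,:2].min(0),q[:,:2].max(0))
print(s["qvel"]);plan(466.5,-204.8,160,np.pi/2)
E
```

```text
[324.0, 342.3] 0.81 [ 467.46 -201.39   85.5 ]
84 2387 86.99616701856854 ((466.6376037597656, -203.79623413085938), 37.5074462890625) [ 430.18 -238.99] [ 503.08 -166.63]
109 328 111.71434777273821 ((466.2511901855469, -203.8919677734375), 20.50737953186035) [ 452.18 -224.17] [ 480.46 -183.64]
56 3333 57.79300781223412 ((466.5049133300781, -204.77191162109375), 49.99367141723633) [ 416.53 -219.63] [ 516.42 -154.87]
[ 0.08 -0.01  0.01  0.01  0.    0.05]
rot [-3.14 -0.    1.56] slide m [-0.09  0.    0.04] roll -0.0061
```

View pics/w3.png

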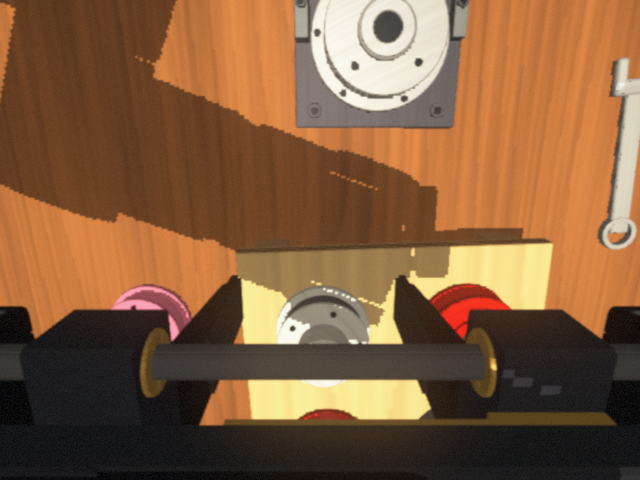

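The drum is between the fingers at (323,335), at (466.5, −204.2).

>>> {"fn": "step_arm", "kwargs": {"increments": [{"slide":[-0.045,0.002,0.01],"roll":0},{"slide":[-0.09,0.002,0.03],"roll":0},{"slide":[-0.09,0.002,0.05],"roll":0},{"slide":[-0.09,0.002,0.05],"roll":0}]}}

```text
t: 9.12
eef_pos: [465.6, -199.5, 144.7]
tcp_rot: [-3.138, -0.002, 1.567]
ft_force: [0.6, 0.5, 1.2]
opening: 0.752
grip_force: 0.0
```

```bash
python3 - <<'E'
from h import *
np.set_printoptions(precision=4,suppress=True)
plan(466.5,-204.2,92,np.pi/2); print(state()["eef_pos"])
E
```

```text
rot [-3.1382 -0.0023  1.5674] slide m [-0.0048  0.0011  0.0527] roll -0.0034
[ 465.6045 -199.4774  144.6886]
```

>>> {"fn": "step_arm", "kwargs": {"increments": [{"slide":[-0.002,0.001,0.008],"roll":0},{"slide":[-0.002,0.001,0.016],"roll":0},{"slide":[-0.002,0.001,0.016],"roll":0}]}}

```text
t: 9.5
eef_pos: [466.9, -202.5, 130.0]
tcp_rot: [-3.141, -0.0, 1.567]
ft_force: [0.0, 0.2, 0.2]
opening: 0.749
grip_force: 0.0
```

```bash
python3 - <<'E'
from h import *
np.set_printoptions(precision=4,suppress=True)
plan(466.5,-204.2,92,np.pi/2); print(state()["eef_pos"])
E
```

```text
rot [-3.1411 -0.0004  1.5669] slide m [-0.0017 -0.0004  0.038 ] roll -0.0039
[ 466.9234 -202.5485  130.0091]
```

>>> {"fn": "step_arm", "kwargs": {"increments": [{"slide":[-0.0017,-0.0003,0.01],"roll":0},{"slide":[-0.0017,-0.0003,0.02],"roll":0},{"slide":[-0.0017,-0.0003,0.03],"roll":0},{"slide":[-0.0017,-0.0003,0.037],"roll":0},{"slide":[-0.0017,-0.0003,0.037],"roll":0}]}}

```text
t: 10.12
eef_pos: [466.5, -204.6, 92.7]
tcp_rot: [-3.141, -0.001, 1.566]
ft_force: [0.2, -0.1, 0.4]
opening: 0.75
grip_force: 0.0
```

>>> {"fn": "step_arm", "kwargs": {"increments": [{"slide":[0,0,0],"roll":0},{"slide":[0,0,0],"roll":0},{"slide":[0,0,0],"roll":0},{"slide":[0,0,0],"roll":0},{"slide":[0,0,0],"roll":0}], "fingers": 0.3}}

```text
t: 10.75
eef_pos: [466.7, -204.7, 93.5]
tcp_rot: [3.141, 0.0, 1.566]
ft_force: [0.0, -0.0, 2.6]
opening: 0.414
grip_force: 30.0
```

Gripped on the 40 mm boss. Lift.

>>> {"fn": "step_arm", "kwargs": {"increments": [{"slide":[0,0,-0.006],"roll":0},{"slide":[0,0,-0.014],"roll":0},{"slide":[0,0,-0.024],"roll":0},{"slide":[0,0,-0.036],"roll":0},{"slide":[0,0,-0.048],"roll":0}]}}

```text
t: 11.38
eef_pos: [466.7, -204.7, 142.4]
tcp_rot: [3.141, 0.0, 1.566]
ft_force: [0.4, 0.1, -3.7]
opening: 0.41
grip_force: 30.0
```

>>> {"fn": "step_arm", "kwargs": {"increments": [{"slide":[0,0,-0.012],"roll":0},{"slide":[0,0,-0.022],"roll":0},{"slide":[0,0,-0.03],"roll":0},{"slide":[0,0,-0.032],"roll":0},{"slide":[0,0,-0.032],"roll":0}]}}

```text
t: 12.0
eef_pos: [466.6, -204.7, 173.2]
tcp_rot: [-3.141, -0.0, 1.566]
ft_force: [0.5, 0.3, -3.9]
opening: 0.409
grip_force: 30.0
```

```bash
python3 - <<'E'
from h import *
np.set_printoptions(precision=2,suppress=True)
s=state();print(s["eef_pos"],s["grip_force"],s["ft_force"],s["opening"])
c=imaging.read_camera("wrist");save(c,"w4");W=cloud(c).reshape(-1,3);e=s["eef_pos"]
r=np.hypot(W[:,0]-e[0],W[:,1]-e[1]);dz=W[:,2]-e[2]
for a,b,l in((-8,-1,42),(-62,-42,46)):
    q=W[(r<l)&(dz>a)&(dz<b)]
    if len(q)>9: print(a,len(q),np.median(q[:,2]),cv2.minEnclosingCircle(q[:,:2].astype(np.float32)),q[:,:2].max(0))
    t=q
    for k in range(3):
        A=np.c_[t[:,:2]-e[:2],np.ones(len(t))];f=np.linalg.lstsq(A,t[:,2],rcond=None)[0];d=abs(t[:,2]-A@f);t=t[d<2*d.std()+.2]
    print("slope",f,len(t))
plan(513.4,31.2,168,s["tcp_rot"][2])
E
```

```text
[ 466.59 -204.68  173.22] 29.999345988035202 [ 0.47  0.33 -3.89] 0.4089933334381627
-8 6869 166.68491250429216 ((466.6651611328125, -203.5681915283203), 37.026920318603516) [ 503.34 -166.62]
slope [  0.    -0.   166.68] 4856
slope [0. 0. 0.] 0
rot [-3.14 -0.    1.57] slide m [0.24 0.05 0.01] roll 0.0001
  ret = _var(a, axis=axis, dtype=dtype, out=out, ddof=ddof,
  arrmean = um.true_divide(arrmean, div, out=arrmean,
  ret = ret.dtype.type(ret / rcount)
```

Lifted level; drum sits +1 mm in y from the TCP. Carry to the hub, TCP target (513.3, 30.0).

>>> {"fn": "step_arm", "kwargs": {"increments": [{"slide":[0.012,0.002,0],"roll":0},{"slide":[0.036,0.007,0],"roll":0},{"slide":[0.066,0.013,0],"roll":0},{"slide":[0.096,0.019,0],"roll":0},{"slide":[0.126,0.025,0],"roll":0}]}}

```text
t: 12.68
eef_pos: [492.2, -77.1, 173.1]
tcp_rot: [-3.141, -0.0, 1.566]
ft_force: [0.8, -0.3, -4.3]
opening: 0.414
grip_force: 30.0
```

>>> {"fn": "step_arm", "kwargs": {"increments": [{"slide":[0.03,0.006,0],"roll":0},{"slide":[0.06,0.012,0],"roll":0},{"slide":[0.085,0.017,0],"roll":0},{"slide":[0.1,0.02,0],"roll":0},{"slide":[0.109,0.021,0],"roll":0}]}}

```text
t: 13.3
eef_pos: [513.7, 30.9, 173.2]
tcp_rot: [-3.141, -0.0, 1.567]
ft_force: [-0.2, -0.0, -3.1]
opening: 0.413
grip_force: 30.0
```

>>> {"fn": "step_arm", "kwargs": {"increments": [{"slide":[0,0,0.01],"roll":0},{"slide":[0,0,0.025],"roll":0},{"slide":[0,0,0.036],"roll":0},{"slide":[0,0,0.04],"roll":0},{"slide":[0,0,0.04],"roll":0}]}}

```text
t: 13.92
eef_pos: [513.7, 29.9, 133.0]
tcp_rot: [-3.141, -0.0, 1.566]
ft_force: [0.3, -1.1, -3.1]
opening: 0.414
grip_force: 30.0
```

```bash
python3 - <<'E'
from h import *
np.set_printoptions(precision=2,suppress=True)
s=state();e=s["eef_pos"];print(e,s["ft_force"])
c=imaging.read_camera("wrist");W=cloud(c).reshape(-1,3)
r=np.hypot(W[:,0]-e[0],W[:,1]-e[1]);dz=W[:,2]-e[2];q=W[(r<42)&(dz>-9)&(dz<-4)]
print(np.median(q[:,2]),cv2.minEnclosingCircle(q[:,:2].astype(np.float32)))
q=W[(np.hypot(W[:,0]-513,W[:,1]-31)<60)&(W[:,2]>49)&(W[:,2]<54)]
if len(q)>20:
    from scipy.optimize import least_squares
    print(len(q),q[:,:2].min(0),q[:,:2].max(0))
E
```

```text
[513.7   29.87 133.02] [ 0.3  -1.06 -3.15]
126.41591389040904 ((513.4332275390625, 30.999046325683594), 37.190860748291016)
2599 [468.52  -4.54] [558.08  75.81]
```

Aligned to under 0.5 mm. Descend.

>>> {"fn": "step_arm", "kwargs": {"increments": [{"slide":[0,0,0.01],"roll":0},{"slide":[0,0,0.02],"roll":0},{"slide":[0,0,0.03],"roll":0},{"slide":[0,0,0.036],"roll":0},{"slide":[0,0,0.037],"roll":0}]}}

```text
t: 14.6
eef_pos: [513.6, 30.1, 95.8]
tcp_rot: [-3.141, -0.0, 1.566]
ft_force: [-0.0, -0.2, -2.9]
opening: 0.413
grip_force: 30.0
```

>>> {"fn": "step_arm", "kwargs": {"increments": [{"slide":[0,0,0.001],"roll":0},{"slide":[0,0,0.002],"roll":0},{"slide":[0,0,0.003],"roll":0},{"slide":[0,0,0.004],"roll":0},{"slide":[0,0,0.005],"roll":0}]}}

```text
t: 15.22
eef_pos: [513.8, 30.1, 91.3]
tcp_rot: [3.141, -0.0, 1.566]
ft_force: [-0.3, 1.0, -2.9]
opening: 0.414
grip_force: 30.0
```

>>> {"fn": "step_arm", "kwargs": {"increments": [{"slide":[0,0,0.001],"roll":0},{"slide":[0,0,0.002],"roll":0},{"slide":[0,0,0.003],"roll":0}]}}

```text
t: 15.6
eef_pos: [513.7, 30.1, 88.3]
tcp_rot: [3.142, -0.0, 1.566]
ft_force: [-0.5, 0.2, -3.2]
opening: 0.413
grip_force: 30.0
```

Drum is over the spigot with no resistance; the last millimetre or so until the force changes.

>>> {"fn": "step_arm", "kwargs": {"increments": [{"slide":[0,0,0.0005],"roll":0},{"slide":[0,0,0.001],"roll":0},{"slide":[0,0,0.001],"roll":0}]}}

```text
t: 15.98
eef_pos: [513.7, 30.1, 87.5]
tcp_rot: [3.141, -0.0, 1.566]
ft_force: [-1.3, -0.8, -0.3]
opening: 0.412
grip_force: 30.0
```

>>> {"fn": "step_arm", "kwargs": {"increments": [{"slide":[0,0,0.0003],"roll":0},{"slide":[0,0,0.0006],"roll":0},{"slide":[0,0,0.0006],"roll":0}]}}

```text
t: 16.35
eef_pos: [513.8, 30.1, 87.4]
tcp_rot: [3.141, -0.0, 1.566]
ft_force: [-3.1, -0.3, 9.6]
opening: 0.412
grip_force: 30.0
```

Seated (+9.6 N upward, at the predicted height). Release and withdraw.

>>> {"fn": "step_arm", "kwargs": {"increments": [{"slide":[0,0,0],"roll":0},{"slide":[0,0,0],"roll":0},{"slide":[0,0,0],"roll":0},{"slide":[0,0,0],"roll":0},{"slide":[0,0,0],"roll":0}], "fingers": 0.75}}

```text
t: 16.98
eef_pos: [513.7, 30.1, 86.7]
tcp_rot: [-3.142, -0.0, 1.566]
ft_force: [0.6, 0.3, 0.1]
opening: 0.745
grip_force: 0.0
```

>>> {"fn": "step_arm", "kwargs": {"increments": [{"slide":[0,0,-0.01],"roll":0},{"slide":[0,0,-0.03],"roll":0},{"slide":[0,0,-0.07],"roll":0},{"slide":[0.04,0,-0.11],"roll":0},{"slide":[0.09,0,-0.12],"roll":0}]}}

```text
t: 17.6
eef_pos: [515.0, 120.6, 210.1]
tcp_rot: [3.137, -0.001, 1.564]
ft_force: [0.9, -0.4, -1.0]
opening: 0.751
grip_force: 0.0
```

>>> {"fn": "step_arm", "kwargs": {"increments": [{"slide":[0,0,0],"roll":0},{"slide":[0,0,0],"roll":0},{"slide":[0,0,0],"roll":0}]}}

```text
t: 17.98
eef_pos: [514.0, 119.2, 206.5]
tcp_rot: [-3.141, 0.0, 1.565]
ft_force: [0.2, -0.3, 1.7]
opening: 0.75
grip_force: 0.0
```

```bash
python3 - <<'E'
from h import *
np.set_printoptions(precision=3,suppress=True)
for n in("wrist","side"):
    c=imaging.read_camera(n);save(c,"f_"+n);W=cloud(c).reshape(-1,3)
    r=np.hypot(W[:,0]-513.4,W[:,1]-31)
    for a,b,l in((78,86,42),(103,110,30),(17,25,57)):
        t=W[(r<l)&(W[:,2]>a)&(W[:,2]<b)]
        if len(t)<30: continue
        m=cv2.minEnclosingCircle(t[:,:2].astype(np.float32))
        for k in range(3):
            A=np.c_[t[:,:2]-[513.4,31],np.ones(len(t))];f=np.linalg.lstsq(A,t[:,2],rcond=None)[0];d=abs(t[:,2]-A@f);t=t[d<2*d.std()+.2]
        print(n,a,len(t),"slope,z",f,m)
a=cv2.imread("pics/f_side.png")[190:320,220:380];cv2.imwrite("pics/crop3.png",cv2.resize(a,(640,520),interpolation=cv2.INTER_CUBIC))
print(state()["ft_force"],state()["opening"])
E
```

```text
wrist 78 1780 slope,z [-0.    -0.004 81.06 ] ((513.6831665039062, 31.29727554321289), 37.035240173339844)
wrist 103 384 slope,z [ -0.004  -0.022 106.03 ] ((513.4426879882812, 36.75306701660156), 18.990488052368164)
wrist 17 1313 slope,z [-0.    -0.003 21.066] ((513.4193725585938, 31.937572479248047), 56.93914794921875)
side 78 169 slope,z [ 0.    -0.007 80.88 ] ((513.7079467773438, 29.67612648010254), 38.78927230834961)
side 103 66 slope,z [ -0.02   -0.009 105.933] ((513.3446044921875, 28.777265548706055), 21.110958099365234)
side 17 150 slope,z [ 0.001  0.008 21.036] ((514.308349609375, 28.861980438232422), 55.80596923828125)
[-0.919  0.825 -0.574] 0.7519382152333537
```

View pics/crop3.png

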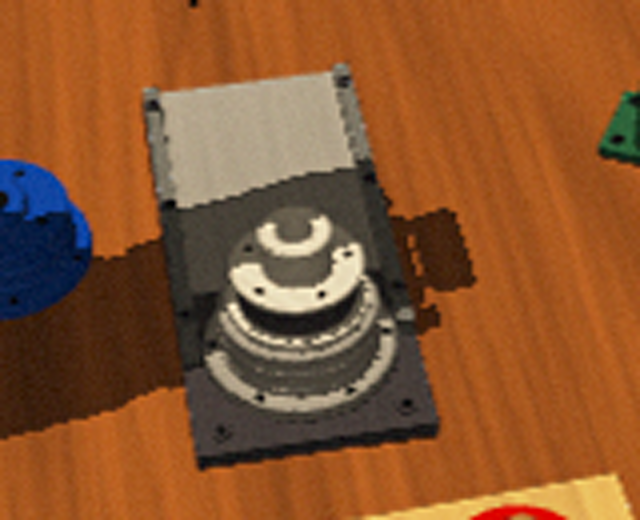

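The crop shows the drum, center about (297,270), stacked flat on the hub at the seat. Flange top is 82 mm (81 + 1 bias) as expected, and level.

```bash
python3 -c "
from cell import env
print(env.job_done())"
```

```text
the job is handed in; nothing more can be done
None
```

The hub is seated flat on the nest and the drum is home and level on top of it, both released; I handed the job in at about 18 s of the 58 s allowed, and no verdict came back.

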